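Load and clamp the sample shaker, full pots only

TASK

The sample pots on the bench all look alike, but some are full of pond sediment and some are empty, so feel their weight. Press the shaker's green release button to let the hold-down bar swing right up, then stand every full pot upright on a ring of the shaker mat and every empty one upright in the white wash tray. Then pull the red bar down, notch by notch, until it holds by itself in its last notch with its rubber feet pressing on the caps; leave the flask, the tube block and the wash bottle alone.

Things in the scene. Friction and masses are not known exactly. Their poses are not given: they have to be found in the camera images.
- shaker: Low white bench shaker, fixed, grey front panel (-x side). Origin on the bench under the middle of the pot row; x away from the panel, y along the row to the left. The flat black mat, 80 mm above the bench, reaches 83 mm before and 67 mm behind the row's line and 128 mm to either side. Hinge brackets stand 75 mm behind the row's line, up to 198 mm above the bench, at the row's two ends.
- place_left (a point): Left place (+y): centre, on the mat's surface, of a yellow ring that marks the place of one pot on the black rubber mat (80 mm above the bench). x points across the row, away from the front panel; y along the row to the left. 
- place_mid (a point): Middle place: centre, on the mat's surface, of a yellow ring that marks the place of one pot on the black rubber mat (80 mm above the bench). x points across the row, away from the front panel; y along the row to the left. The places are 75 mm apart.
- place_right (a point): Right place (-y): centre, on the mat's surface, of a yellow ring that marks the place of one pot on the black rubber mat (80 mm above the bench). x points across the row, away from the front panel; y along the row to the left. 
- hold_bar (a joint): Angle (rad) of the hold-down bar: two steel arms (y = +-128 mm), cross beam, red handle. 0: level on the caps, last notch; grows as it swings up and back to its stop at 2.1, clear of the row. A spring lifts it; a ratchet lets it go down and holds it in notches near 0.54, 0.36, 0.18 and 0 (stop at -0.04). Pushing: 2 to 5 N at the handle, up to 10 N at the end. It starts down in the last notch.
- bar_handle (a point): Middle of the red handle's axis: a round bar 16 mm in diameter, 256 mm long, along the shaker's y. It stays 145 mm from the hinge axis: with the bar at angle a it is 145 cos(a) mm in front of bar_hinge (towards the front panel) and 145 sin(a) mm above it, within 4 mm.
- bar_hinge (a point): Middle of the bar's hinge axis, fixed on the shaker, 75 mm behind the row's line, 180 mm above the bench; the axis runs along the shaker's y.
- foot_left: The left (+y) one of three black rubber feet, each 36 x 70 mm (x by y) and 12 mm thick, side by side under the bar's cross beam, 75 mm from the hinge, each above one place. Sprung, up to 12 mm of give: with the bar level each presses 6 mm into its spring on the cap of a pot in its place. Origin at the centre of its lower face.
- foot_mid: The middle one of three black rubber feet, each 36 x 70 mm (x by y) and 12 mm thick, side by side under the bar's cross beam, 75 mm from the hinge, each above one place. Sprung, up to 12 mm of give: with the bar level each presses 6 mm into its spring on the cap of a pot in its place. Origin at the centre of its lower face.
- foot_right: The right (-y) one of three black rubber feet, each 36 x 70 mm (x by y) and 12 mm thick, side by side under the bar's cross beam, 75 mm from the hinge, each above one place. Sprung, up to 12 mm of give: with the bar level each presses 6 mm into its spring on the cap of a pot in its place. Origin at the centre of its lower face.
- release (a joint): How far the green button is pressed, m: 0 up, 0.007 fully down. It frees the bar from about 0.005 on, whatever the notch, takes 2 to 7 N, springs back, and clicks down and up by itself as the bar passes each notch on its way down. Freed, the bar swings up by itself in about 2 s; keep the button down until it is above 0.6 rad.
- release_top (a point): Centre of the top of the green release button, 30 mm in diameter, on the grey tower at the right end (-y) of the shaker, 208 mm above the bench; pressed straight down. The bar's right arm swings 63 mm to its left.
- wash_tray: White plastic wash tray, fixed, open on top, 250 x 170 mm (its x by its y) and 50 mm high, walls and floor 5 mm thick. Origin at the centre of its underside.
- pot_a: White opaque screw-top pot, blue cap, paper label; body 60 mm diameter, cap 48 mm diameter, 24 mm high (68 to 92 mm above the base), 92 mm high in all. Origin at the centre of its base, z up through the cap. All look alike; each is either full (about 0.36 kg, never under 0.3) or empty (about 0.045 kg, never over 0.06). None if it is not there today.
- pot_b: White opaque screw-top pot, blue cap, paper label; body 60 mm diameter, cap 48 mm diameter, 24 mm high (68 to 92 mm above the base), 92 mm high in all. Origin at the centre of its base, z up through the cap. All look alike; each is either full (about 0.36 kg, never under 0.3) or empty (about 0.045 kg, never over 0.06). None if it is not there today.
- pot_c: White opaque screw-top pot, blue cap, paper label; body 60 mm diameter, cap 48 mm diameter, 24 mm high (68 to 92 mm above the base), 92 mm high in all. Origin at the centre of its base, z up through the cap. All look alike; each is either full (about 0.36 kg, never under 0.3) or empty (about 0.045 kg, never over 0.06). None if it is not there today.
- pot_d: White opaque screw-top pot, blue cap, paper label; body 60 mm diameter, cap 48 mm diameter, 24 mm high (68 to 92 mm above the base), 92 mm high in all. Origin at the centre of its base, z up through the cap. All look alike; each is either full (about 0.36 kg, never under 0.3) or empty (about 0.045 kg, never over 0.06). None if it is not there today.
- pot_e: White opaque screw-top pot, blue cap, paper label; body 60 mm diameter, cap 48 mm diameter, 24 mm high (68 to 92 mm above the base), 92 mm high in all. Origin at the centre of its base, z up through the cap. All look alike; each is either full (about 0.36 kg, never under 0.3) or empty (about 0.045 kg, never over 0.06). None if it is not there today.
- pot_f: White opaque screw-top pot, blue cap, paper label; body 60 mm diameter, cap 48 mm diameter, 24 mm high (68 to 92 mm above the base), 92 mm high in all. Origin at the centre of its base, z up through the cap. All look alike; each is either full (about 0.36 kg, never under 0.3) or empty (about 0.045 kg, never over 0.06). None if it is not there today.
- flask: Glass conical flask, 80 mm wide and 130 mm high, loose, a bystander. Origin at the centre of its base.
- tube_block: Wooden test-tube block 85 x 200 x 55 mm, loose, a bystander. Origin at the centre of its underside.
- wash_bottle: Plastic wash bottle with a red top, 68 mm wide and 190 mm high, loose, a bystander. Origin at the centre of its base.

How it is judged:
By the outcome, as a careful person would: the job done as asked, in the order asked, and still so for the second after the job is handed in, with the robot touching nothing.
Of pot_a, pot_b, pot_c, pot_d, pot_e, pot_f only 4 to 5 are there at a start; the rules pass over those that are not, and their reading is None.
At some moment in a run one of pot_a, pot_b, pot_c, pot_d, pot_e, pot_f may be knocked a few centimetres aside while the robot is not near it.
Once in a run the grip may slacken for a moment while it holds something.
It also fails if it takes over 210 s, if anything falls off the work surface, if the arm or the gripper's body presses on something with over 40 N, if the wrist force passes 120 N, or if a joint passes its speed limit or range.

ROBOT

A 6-joint arm with a two-finger parallel gripper is mounted at the origin on the work surface. World frame = base frame: x ahead of the robot, y to its left, z up, the work surface at z = 0. Lengths are in mm, angles in rad, forces in N, time in s.
With the tool pointing down it reaches from about 350 to 875 mm from the base axis. Payload 4.2 kg.
Tool frame: the origin (TCP) lies at the very end of the fingers, on their centre line; the grasp point (between the pads) lies 19 mm behind it; z points along the fingers, y is the line along which they close (so a half turn about z gives the same grasp; the last joint's range is limited). The gripper opens to 85 mm and grips with 20 to 120 N. Pads are 22 mm wide; open, the fingers measure 114 mm over their backs; the gripper's body (76 mm by 85 mm) begins 54 mm behind the grasp point. The pads swing forward as they close: fully open they stand 13 mm farther back than shut.
Start: joints at [1.436, 0.385, 0.008, 0, -1.194, -0.259], TCP at [239.779, 577.153, 231.312] pointing down, gripper open.
Joint ranges: [-3.14, 3.14], [-1.21, 2.06], [-1.07, 1.41], [-3.16, 2.05], [-2.99, -0.16], [-3.1, 3.1]. Speed limits (rad/s): [2.79, 2.79, 3.14, 3.14, 3.14, 3.14].

INTERFACE

Orientations are given as a unit quaternion [x, y, z, w].
In Python, from bench import read_state, get_image, get_calibration, job_done gives the robot as it stands.
- The arm moves only by the shell command python3 -m creep 'ROWS'. ROWS is a JSON object of lists of equal length, an entry for each row: "translation": the shift along the world's x, y, z in cm, a list of three; "delta_rot": the turn, a rotation vector about the world's x, y, z in degrees, a list of three; "hand": the finger opening in cm, from 0 to 8.54. A call has 1 to 8 rows; each row is the pose to reach, as a shift and turn from the pose commanded when the call began; what a row does not reach only later rows make up. A row lasts 1/8 s, in which the tool goes at most 62.5 mm and 10.7 degrees, less where a joint would pass 70% of its speed; a pose out of reach is approached as far as the arm can. A call with a gripper value outside its range is refused whole. The fingers move at their own pace and stop on an object; the grip force is fixed at half the most. Time passes only in rows, so rows that repeat a pose let the fingers close. It gives the time, the measured TCP pose, the force, the opening and the grip force at its end, in the units of the state.
- read_state(): the state, without advancing time (a new reading comes with each control period).
- get_image(name): name is "scene" or "top" or "wrist"; returns (picture, depth): 480x640x3 uint8, red, green, blue; 480x640 float32, mm along the optical axis (not along the pixel's ray), 0 where there is no reading.
- get_calibration(name): a dict with "intrinsics" (3x3 intrinsics, pixels), "xyz" and "attitude" of the camera in the world. Camera axes: x right, y down, z forward; pixel columns grow to the right and rows downward; lengths in mm; the calibration is good to about 2 mm. A picture is of the moment at which its call begins: read the wrist's pose just before it. get_calibration takes no time and is no camera call; for the wrist camera it gives the pose at the moment of the call.
- job_done(): hands the job in; it is judged then, once.
The state is a dict: "clock": time; "joints": joint angles; "joint_vel": joint speeds; "joint_efforts": joint torques, N m; "position": TCP position; "ee_rot": TCP orientation; "contact_force": force on the tool from outside, world axes, zero at the start; "wrist_torque": the same for the moment, N m; "gripper_width": finger opening in mm; "grasp_force": force on a finger pad.
Only numpy, scipy, OpenCV 4.12 (cv2) and the standard library are available. Lean on these libraries where they do the work, as an engineer would, in place of code of your own. Each camera call takes 0.05 s, during which the arm holds its last target. There are 200 camera calls.

## Working session

There is one attempt and no reset: what is moved stays moved. The work goes in short steps, Python scripts to look and compute and a shell command to move; the robot and the scene stay as the last step left them, time stands still between calls to the robot, and variables do not carry over. Pictures are saved under pics/ and viewed, at most 14 in all, crops included, and the job is handed in when it is done.

```bash
ls; mkdir -p pics; python3 - <<'E'
from bench import *
import cv2,numpy as np
s=read_state();print({k:np.round(v,3).tolist() for k,v in s.items()})
for n in("scene","top"):
    p,d=get_image(n);cv2.imwrite(f"pics/{n}0.png",p[:,:,::-1]);np.savez(f"{n}0.npz",p=p,d=d)
    c=get_calibration(n);print(n,c)
print(get_calibration("wrist"))
E
```

```text
pics
{'clock': 0.0, 'joints': [1.436, 0.386, 0.007, -0.001, -1.194, -0.259], 'joint_vel': [-0.002, -0.0, 0.001, -0.001, 0.0, 0.001], 'joint_efforts': [-0.001, -39.229, 18.84, 4.186, -0.005, -0.0], 'position': [239.561, 576.639, 230.259], 'ee_rot': [0.981, -0.196, -0.0, 0.001], 'contact_force': [0.588, 1.181, -0.244], 'wrist_torque': [0.005, 0.009, -0.038], 'grasp_force': 0.0, 'gripper_width': 85.439}
scene {'intrinsics': array([[439.82187661,   0.        , 319.30286471],
       [  0.        , 439.82187661, 234.90765967],
       [  0.        ,   0.        ,   1.        ]]), 'xyz': array([1353.69163287,  -17.06264499,  732.60452507]), 'attitude': array([ 0.65710928,  0.60977404, -0.30769623, -0.31891383])}
top {'intrinsics': array([[532.20241672,   0.        , 327.19937025],
       [  0.        , 532.20241672, 240.66048333],
       [  0.        ,   0.        ,   1.        ]]), 'xyz': array([ 539.72401124,   14.90427853, 1397.83038549]), 'attitude': array([-0.70624684,  0.70728606, -0.02333988,  0.02042276])}
{'intrinsics': array([[426.86889999,   0.        , 316.50171462],
       [  0.        , 426.86889999, 244.41635673],
       [  0.        ,   0.        ,   1.        ]]), 'xyz': array([313.59851043, 547.10013131, 373.00003477]), 'attitude': array([-0.54801845,  0.82181039,  0.12912102, -0.08735689])}
```

View pics/scene0.png

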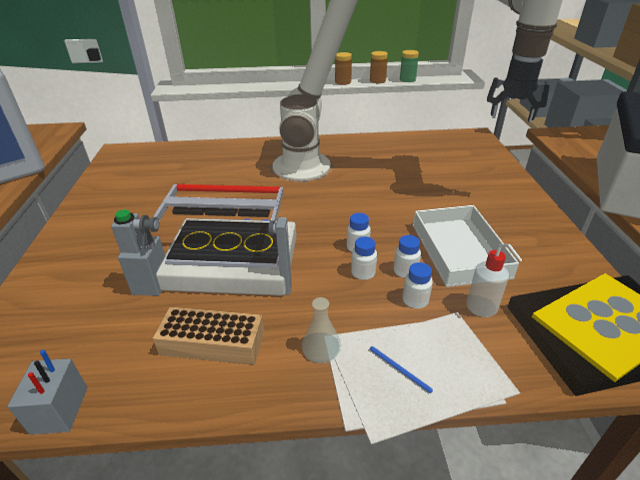

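View pics/top0.png

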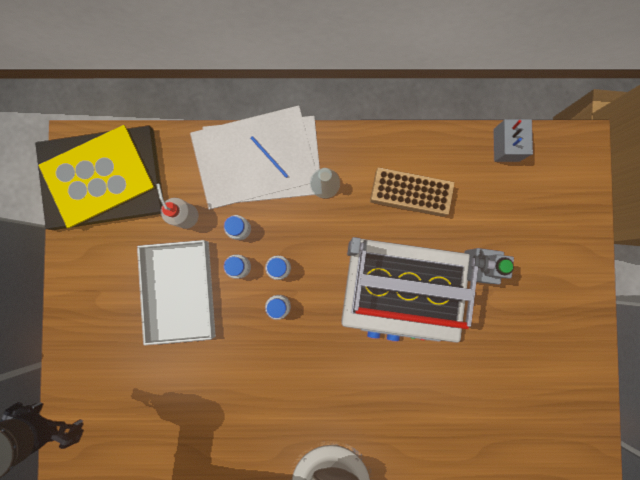

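Scene shows four blue-capped pots, the shaker with its red bar at left, and the tray at right. In the top view the caps are at (236,228), (236,267), (277,268) and (277,308). The green button is at (505,266), the rings at about (379,283), (409,287) and (439,291), the tray at about (177,293), and the wash bottle at (172,211).

```bash
cat > h.py <<'E'
from bench import *
import cv2,numpy as np
from scipy.spatial.transform import Rotation as R
def ray(c,uv):
    K=c["intrinsics"];v=np.array([(uv[0]-K[0,2])/K[0,0],(uv[1]-K[1,2])/K[1,1],1.])
    return np.array(c["xyz"]),R.from_quat(c["attitude"]).as_matrix()@v
def plane(c,uv,z):
    o,v=ray(c,uv);return o+v*(z-o[2])/v[2]
def dep(c,uv,d):
    o,v=ray(c,uv);return o+v*d
def proj(c,P):
    q=R.from_quat(c["attitude"]).inv().apply(np.array(P)-c["xyz"]);q=c["intrinsics"]@(q/q[2]);return q[:2]
def tri(c1,u1,c2,u2):
    o1,v1=ray(c1,u1);o2,v2=ray(c2,u2)
    t,_,_,_=np.linalg.lstsq(np.c_[v1,-v2],o2-o1,rcond=None)
    a,b=o1+v1*t[0],o2+v2*t[1];return (a+b)/2,np.linalg.norm(a-b)
RANGE=dict(blue=((105,120,60),(125,255,255)),green=((50,100,40),(80,255,255)),yellow=((22,120,80),(35,255,255)),red=((0,170,80),(6,255,255)))
def blobs(p,col,roi,amin=30):
    h=cv2.cvtColor(p,cv2.COLOR_RGB2HSV);m=cv2.inRange(h,*map(np.array,RANGE[col]))
    k=np.zeros_like(m);x0,y0,x1,y1=roi;k[y0:y1,x0:x1]=m[y0:y1,x0:x1]
    n,l,s,c=cv2.connectedComponentsWithStats(k)
    return [(c[i],s[i],l==i) for i in range(1,n) if s[i][4]>=amin]
E
python3 - <<'E'
from h import *
C={n:get_calibration(n) for n in("top","scene")};D={n:np.load(n+"0.npz") for n in C}
rois=dict(top=dict(blue=(200,200,310,330),green=(490,250,530,285),yellow=(350,250,470,320),red=(340,300,480,335)),
 scene=dict(blue=(330,200,450,310),green=(105,200,145,235),yellow=(170,220,290,265),red=(170,180,290,198)))
def xyz(n,m):
    ys,xs=np.nonzero(m);d=D[n]["d"][ys,xs];k=d>0
    return np.array([dep(C[n],(x,y),q) for x,y,q in zip(xs[k],ys[k],d[k])])
for col in("blue","green","yellow","red"):
  for n in C:
    for c,s,m in blobs(D[n]["p"],col,rois[n][col],12):
        P=xyz(n,m);zt=np.percentile(P[:,2],90)
        T=P[P[:,2]>zt-6]
        print(col,n,np.round(c,1),s.tolist(),"top z",round(zt),"mean of top",np.round(T.mean(0)),"mid bbox",np.round((T.min(0)+T.max(0))/2))
E
```

```text
blue top [233.8 225.5] [225, 217, 19, 18, 272] top z 96 mean of top [658. 239.  93.] mid bbox [658. 239.  95.]
blue top [233.7 265.8] [225, 257, 19, 18, 273] top z 96 mean of top [559. 239.  93.] mid bbox [560. 238.  95.]
blue top [276.3 267.1] [267, 258, 19, 19, 274] top z 96 mean of top [556. 134.  93.] mid bbox [556. 135.  95.]
blue top [276.  307.9] [267, 299, 19, 19, 279] top z 96 mean of top [457. 135.  93.] mid bbox [456. 134.  95.]
blue scene [358.7 221.2] [350, 213, 19, 17, 268] top z 95 mean of top [459. 133.  94.] mid bbox [457. 133.  94.]
blue scene [409.  244.1] [399, 235, 21, 19, 326] top z 95 mean of top [562. 237.  94.] mid bbox [559. 237.  93.]
blue scene [364.4 246. ] [355, 237, 20, 19, 325] top z 95 mean of top [559. 132.  93.] mid bbox [557. 132.  93.]
blue scene [419.6 272.8] [409, 263, 23, 21, 399] top z 95 mean of top [661. 238.  93.] mid bbox [660. 238.  93.]
green top [505.5 265.9] [499, 260, 14, 13, 155] top z 211 mean of top [ 556. -390.  208.] mid bbox [ 556. -390.  210.]
green scene [122.7 215.5] [116, 210, 15, 12, 151] top z 211 mean of top [ 560. -390. 
[... 638 characters left out ...]
9 301.6] [427, 297, 22, 8, 61] top z 84 mean of top [ 471. -261.   82.] mid bbox [ 473. -262.   83.]
yellow scene [196.6 240.5] [182, 231, 30, 19, 135] top z 84 mean of top [ 501. -266.   83.] mid bbox [ 497. -266.   83.]
yellow scene [227.1 241.6] [213, 232, 29, 19, 136] top z 84 mean of top [ 511. -192.   83.] mid bbox [ 509. -193.   83.]
yellow scene [258.1 242.8] [244, 233, 29, 19, 132] top z 84 mean of top [ 522. -118.   83.] mid bbox [ 519. -118.   82.]
red top [412.5 317.6] [356, 308, 113, 21, 678] top z 196 mean of top [ 441. -181.  193.] mid bbox [ 440. -180.  195.]
red scene [227.2 188.1] [177, 184, 102, 9, 644] top z 195 mean of top [ 443. -183.  193.] mid bbox [ 444. -183.  193.]
```

```bash
python3 - <<'E'
from h import *
C={n:get_calibration(n) for n in("top","scene")};D={n:np.load(n+"0.npz") for n in C}
T,S=C["top"],C["scene"]
# caps: ellipse centre of top faces approximated by blob; triangulate the top-view blob centre vs scene blob centre
tp=[c for c,_,_ in blobs(D["top"]["p"],"blue",(200,200,310,330))];sp=[c for c,_,_ in blobs(D["scene"]["p"],"blue",(330,200,450,310))]
for a,b in((0,3),(1,1),(2,2),(3,0)): print("cap",*[np.round(q,1) for q in tri(T,tp[a],S,sp[b])],np.round(plane(T,tp[a],86)[:2],1))
print("button",tri(T,(505.5,265.9),S,(122.7,215.5)))
P=[]
for c,s,m in blobs(D["scene"]["p"],"yellow",(170,220,290,265)):
    pts=np.argwhere(m)[:,::-1].astype(np.float32); e=cv2.fitEllipse(cv2.convexHull(pts)); P.append(e[0])
    # matching top view arcs -> union hull ellipse
bl=blobs(D["top"]["p"],"yellow",(350,250,470,320),12)
for e,(i,j) in zip(P,((2,5),(1,4),(0,3))):
    pts=np.vstack([np.argwhere(bl[k][2])[:,::-1] for k in(i,j)]).astype(np.float32)
    t=cv2.fitEllipse(cv2.convexHull(pts)); print("ring",np.round(e,1),np.round(t,1),*[np.round(q,1) for q in tri(T,t[0],S,e)],np.round(plane(S,e,80)[:2],1),np.round(plane(T,t[0],80)[:2],1))
d=D["top"]["d"];Q=np.array([[*dep(T,(u,v),d[v,u]),u,v] for v in range(230,360) for u in range(125,225) if d[v,u]>0])
r=Q[(Q[:,2]>40)&(Q[:,2]<62)];print("rim",len(r),cv2.minAreaRect(r[:,:2].astype(np.float32)),r[:,2].mean())
s=read_state();print(R.from_quat(s["ee_rot"]).as_matrix().round(3))
E
```

```text
cap [658.9 239.6  82.6] 2.4 [658.9 240.3]
cap [559.3 239.   83.1] 2.2 [559.4 239.6]
cap [555.9 133.9  82.2] 2.2 [555.9 134.7]
cap [455.9 134.3  82.5] 2.3 [456.2 135.2]
button (array([ 556.59538315, -391.29464549,  202.38203709]), np.float64(1.2565958185826795))Traceback (most recent call last):
  File "<stdin>", line 15, in <module>
    return _wrapfunc(a, 'round', decimals=decimals, out=out)
    return _wrapit(obj, method, *args, **kwds)
    conv = _array_converter(obj)
ValueError: setting an array element with a sequence. The requested array has an inhomogeneous shape after 1 dimensions. The detected shape was (3,) + inhomogeneous part.
```

```bash
python3 - <<'E'
from h import *
C={n:get_calibration(n) for n in("top","scene")};D={n:np.load(n+"0.npz") for n in C}
T,S=C["top"],C["scene"]
bl=blobs(D["top"]["p"],"yellow",(350,250,470,320),12)
ring=lambda ms:cv2.fitEllipse(cv2.convexHull(np.vstack([np.argwhere(m)[:,::-1] for m in ms]).astype(np.float32)))[0]
for (c,s,m),(i,j) in zip(blobs(D["scene"]["p"],"yellow",(170,220,290,265)),((2,5),(1,4),(0,3))):
    e,t=ring([m]),ring([bl[i][2],bl[j][2]])
    print("ring",*[np.round(q,1) for q in tri(T,t,S,e)],np.round(plane(S,e,80)[:2],1),np.round(plane(T,t,80)[:2],1))
d=D["top"]["d"];Q=np.array([dep(T,(u,v),d[v,u]) for v in range(230,360) for u in range(125,225) if d[v,u]>0])
r=Q[(Q[:,2]>40)&(Q[:,2]<62)];print("rim",len(r),cv2.minAreaRect(r[:,:2].astype(np.float32)),r[:,2].mean())
s=read_state();M=R.from_quat(s["ee_rot"]).as_matrix();print(M.round(3),np.degrees(np.arctan2(M[1,0],M[0,0])))
E
```

```text
ring [ 498.7 -265.7   82. ] 2.7 [ 495.9 -267.8] [ 498.5 -264.7]
ring [ 509.4 -191.5   81.9] 2.3 [ 506.7 -193.2] [ 509.2 -190.6]
ring [ 519.8 -117.3   82.2] 1.8 [ 517.  -118.6] [ 519.8 -116.6]
rim 856 ((496.7718811035156, 372.41741943359375), (250.24488830566406, 217.55084228515625), 4.89223051071167) 48.88563563584575
[[ 0.923 -0.384 -0.001]
 [-0.384 -0.923 -0.002]
 [ 0.     0.002 -1.   ]] -22.571275801326138
```

The button, rings and caps agree with the text's heights: rings about 82 mm, spacing 75.0 mm, row yaw -8.1°. Next I go above the button with the fingers shut and the camera turned away from the bar.

```bash
python3 -m creep '{"translation":[[1,-4,4],[4,-9,8],[7,-14,10],[10,-20,10],[13,-26,10],[16,-32,10],[19,-38,10],[21,-43,10]],"delta_rot":[[0,0,-9.5],[0,0,-19],[0,0,-28.5],[0,0,-38],[0,0,-47.5],[0,0,-57],[0,0,-66.5],[0,0,-75.5]],"hand":[0,0,0,0,0,0,0,0]}'
python3 -m creep '{"translation":[[1,-6,0],[3,-12,0],[4,-18,0],[5,-24,0],[6,-30,0],[8,-36,0],[9,-42,0],[10,-47.5,0]],"delta_rot":[[0,0,0],[0,0,0],[0,0,0],[0,0,0],[0,0,0],[0,0,0],[0,0,0],[0,0,0]],"hand":[0,0,0,0,0,0,0,0]}'
python3 -m creep '{"translation":[[0.7,-6.3,0],[0.7,-6.3,0],[0.7,-6.3,0],[0.7,-6.3,0]],"delta_rot":[[0,0,0],[0,0,0],[0,0,0],[0,0,0]],"hand":[0,0,0,0]}'
python3 - <<'E'
from h import *
s=read_state();M=R.from_quat(s["ee_rot"]).as_matrix();print(s["joints"],np.degrees(np.arctan2(M[1,0],M[0,0])))
E
```

```text
clock: 1.1
position: [443.7, 160.2, 331.1]
ee_rot: [-0.654, 0.757, 0.0, -0.0]
contact_force: [0.3, 0.5, 0.5]
gripper_width: 0.3
grasp_force: 0.0
clock: 2.1
position: [543.3, -315.0, 330.5]
ee_rot: [-0.655, 0.755, 0.001, -0.0]
contact_force: [1.5, -0.7, 0.8]
gripper_width: 0.1
grasp_force: 0.0
clock: 2.6
position: [550.5, -374.8, 331.8]
ee_rot: [-0.656, 0.755, -0.0, 0.0]
contact_force: [-0.9, 0.2, -0.3]
gripper_width: -0.1
grasp_force: 0.0
[-3.55451103e-01  4.14095997e-01  2.99452358e-01 -1.15455402e-04
 -1.45569051e+00  2.16218958e-01] -97.97817229145764
```

```bash
python3 -m creep '{"translation":[[0.6,-1.6,-4],[0.6,-1.6,-8],[0.6,-1.6,-10.5],[0.6,-1.6,-11.3],[0.6,-1.6,-11.3]],"delta_rot":[[0,0,0],[0,0,0],[0,0,0],[0,0,0],[0,0,0]],"hand":[0,0,0,0,0]}'
python3 -m creep '{"translation":[[0,0,-0.3],[0,0,-0.6],[0,0,-0.9],[0,0,-1.2],[0,0,-1.2]],"delta_rot":[[0,0,0],[0,0,0],[0,0,0],[0,0,0],[0,0,0]],"hand":[0,0,0,0,0]}'
```

```text
clock: 3.22
position: [556.8, -391.3, 219.2]
ee_rot: [-0.656, 0.755, -0.0, 0.0]
contact_force: [0.9, 0.2, 1.9]
gripper_width: -0.0
grasp_force: 0.0
clock: 3.85
position: [556.4, -392.0, 206.6]
ee_rot: [-0.656, 0.755, -0.0, -0.0]
contact_force: [-0.5, 1.3, 1.8]
gripper_width: -0.0
grasp_force: 0.9
```

```bash
python3 -m creep '{"translation":[[0,0,-0.3],[0,0,-0.6],[0,0,-0.7],[0,0,-0.7]],"delta_rot":[[0,0,0],[0,0,0],[0,0,0],[0,0,0]],"hand":[0,0,0,0]}'
python3 -m creep '{"translation":[[0,0,-0.1],[0,0,-0.1],[0,0,-0.1],[0,0,-0.1],[0,0,-0.1],[0,0,-0.1],[0,0,-0.1],[0,0,-0.1]],"delta_rot":[[0,0,0],[0,0,0],[0,0,0],[0,0,0],[0,0,0],[0,0,0],[0,0,0],[0,0,0]],"hand":[0,0,0,0,0,0,0,0]}'
python3 -m creep '{"translation":[[0,0,0],[0,0,0],[0,0,0],[0,0,0],[0,0,0],[0,0,0],[0,0,0],[0,0,0]],"delta_rot":[[0,0,0],[0,0,0],[0,0,0],[0,0,0],[0,0,0],[0,0,0],[0,0,0],[0,0,0]],"hand":[0,0,0,0,0,0,0,0]}'
python3 - <<'E'
from h import *
p,d=get_image("scene");cv2.imwrite("pics/s1.png",p[130:330,60:380,::-1])
for c,s,m in blobs(p,"red",(60,60,330,230),100): print(c,s)
E
```

```text
clock: 4.35
position: [556.6, -392.1, 200.9]
ee_rot: [-0.656, 0.755, -0.001, 0.0]
contact_force: [-1.1, 2.7, 7.0]
gripper_width: 0.3
grasp_force: 3.7
clock: 5.35
position: [556.6, -392.1, 200.8]
ee_rot: [-0.656, 0.755, -0.001, 0.0]
contact_force: [-1.8, 2.1, 9.0]
gripper_width: 0.0
grasp_force: 4.9
clock: 6.35
position: [556.6, -392.1, 200.8]
ee_rot: [-0.656, 0.755, -0.001, 0.0]
contact_force: [-2.3, 2.8, 10.3]
gripper_width: -0.1
grasp_force: 4.9
[190.3327601  196.12725709] [ 120  190  139   13 1163]
```

View pics/s1.png

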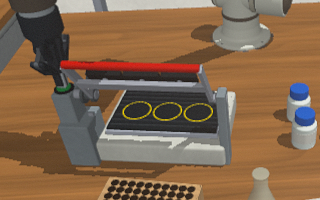

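The bar is up. The red handle runs from px (120,~193) to (259,~198) in the full scene image, with all three rings clear. I'll check the angle numerically.

```bash
cat >> h.py <<'E'
YAW=np.radians(-8.1);MID=np.array([509.3,-191.5,0]);RS=R.from_euler("z",YAW)
def sh(P): return MID+RS.apply(P)     # shaker -> world
def toS(P): return RS.inv().apply(np.array(P)-MID)
def bar_angle():
    out=[]
    for n in("top","scene"):
        p,d=get_image(n);c=get_calibration(n)
        m=cv2.inRange(cv2.cvtColor(p,cv2.COLOR_RGB2HSV),np.array(RANGE["red"][0]),np.array(RANGE["red"][1]))>0
        ys,xs=np.nonzero(m&(d>0));P=toS(np.array([dep(c,(x,y),d[y,x]) for x,y in zip(xs,ys)]))
        P=P[(abs(P[:,1])<115)&(abs(P[:,0]-75)<170)&(P[:,2]>120)&(P[:,2]<360)]
        if len(P)>30:
            q=np.median(P,0);out.append((n,len(P),np.round(q).tolist(),round(float(np.arctan2(q[2]-180,75-q[0])),3)))
    return out
E
python3 -c "
from h import *
print(*bar_angle(),sep='\n')"
```

```text
('top', 419, [151.0, 57.0, 310.0], 2.099)
('scene', 1030, [156.0, 3.0, 309.0], 2.132)
```

```bash
python3 -m creep '{"translation":[[0,0,3],[0,0,8],[0,0,14],[0,-0,14],[-1,6,14],[-2,12,14],[-3,18,14],[-4,24,14]],"delta_rot":[[0,0,0],[0,0,0],[0,0,0],[0,0,0],[0,0,0],[0,0,0],[0,0,0],[0,0,0]],"hand":[0,0,0,0,0,0,0,0]}'
python3 -m creep '{"translation":[[-1,6,0],[-2,12,0],[-3,17,0],[-5,22,0],[-6,27,0],[-6,29,0],[-6,29,0]],"delta_rot":[[0,0,0],[0,0,0],[0,0,0],[0,0,0],[0,0,0],[0,0,0],[0,0,0]],"hand":[8.5,8.5,8.5,8.5,8.5,8.5,8.5]}'
cat >> h.py <<'E'
def pots(names=("top","scene"),roi=None):
    im={n:(get_image(n),get_calibration(n)) for n in names};res=[]
    for n in names:
        (p,d),c=im[n]
        for b,s,m in blobs(p,"blue",(0,100,639,479),80):
            ys,xs=np.nonzero(m&(d>0));P=np.array([dep(c,(x,y),d[y,x]) for x,y in zip(xs,ys)])
            if len(P)<50: continue
            zt=np.percentile(P[:,2],90)
            q=plane(c,b,zt-9);q[2]=zt
            if 300<q[0]<900 and abs(q[1])<560 and zt>60: res.append((n,np.round(q,1).tolist(),np.round(toS(q),1).tolist(),int(s[4])))
    return res
E
python3 - <<'E'
from h import *
print(*pots(),sep='\n')
T,S=get_calibration("top"),get_calibration("scene");p,d=get_image("top");cv2.imwrite("pics/t1.png",p[:,:,::-1]);ps,_=get_image("scene")
f=lambda m:cv2.fitEllipse(cv2.convexHull(np.argwhere(m)[:,::-1].astype(np.float32)))[0]
for n,q,c,r in(("t",p,T,(350,250,470,320)),("s",ps,S,(170,220,290,265))):
  for b,s,m in blobs(q,"yellow",r,40): print(n,np.round(plane(c,f(m),80),1),s)
h=cv2.cvtColor(p,cv2.COLOR_RGB2HSV);m=cv2.inRange(h,np.array([0,0,150]),np.array([180,45,255]));k=np.zeros_like(m);k[225:360,125:222]=m[225:360,125:222]
n,l,s,c=cv2.connectedComponentsWithStats(k);i=1+s[1:,4].argmax();pts=np.argwhere(l==i)[:,::-1].astype(np.float32);print("tray px",s[i])
w=np.array([plane(T,u,50)[:2] for u in cv2.boxPoints(cv2.minAreaRect(pts))]);print(w.round(),w.mean(0))
E
```

```text
clock: 7.5
position: [515.4, -150.1, 336.7]
ee_rot: [-0.655, 0.755, 0.001, -0.001]
contact_force: [1.2, 1.4, 0.5]
gripper_width: -0.0
grasp_force: 0.0
clock: 8.38
position: [456.2, 138.8, 337.2]
ee_rot: [-0.656, 0.754, 0.0, -0.001]
contact_force: [0.6, -1.3, 0.1]
gripper_width: 85.3
grasp_force: 0.0
('top', [658.8, 240.2, 95.7], [87.2, 448.5, 95.7], 271)
('top', [559.4, 239.5, 95.3], [-11.1, 433.7, 95.3], 274)
('top', [556.0, 134.8, 95.2], [0.3, 329.6, 95.2], 274)
('top', [457.5, 133.2, 96.7], [-97.1, 314.1, 96.7], 251)
('scene', [460.6, 132.4, 94.9], [-93.9, 313.8, 94.9], 268)
('scene', [562.8, 236.8, 94.8], [-7.4, 431.6, 94.8], 326)
('scene', [560.5, 132.0, 94.9], [5.1, 327.4, 94.9], 325)
('scene', [662.3, 237.1, 94.8], [91.1, 445.9, 94.8], 398)
('scene', [873.3, -444.4, 142.9], [396.0, -199.1, 142.9], 119)
t [ 519.7 -116.2   80. ] [364 268  29  29 216]
t [ 509.1 -190.4   80. ] [394 272  29  29 216]
t [ 498.4 -264.6   80. ] [424 276  29  29 218]
s [ 495.7 -268.    80. ] [182 231  30  19 152]
s [ 506.3 -193.5   80. ] [212 232  30  19 149]
s [ 516.9 -118.9   80. ] [243 233  30  19 151]
tray px [ 137  240   73  120 6561]
[[615. 493.]
 [626. 321.]
 [328. 297.]
 [317. 467.]] [471.26995068 394.43007529]
```

View pics/t1.png

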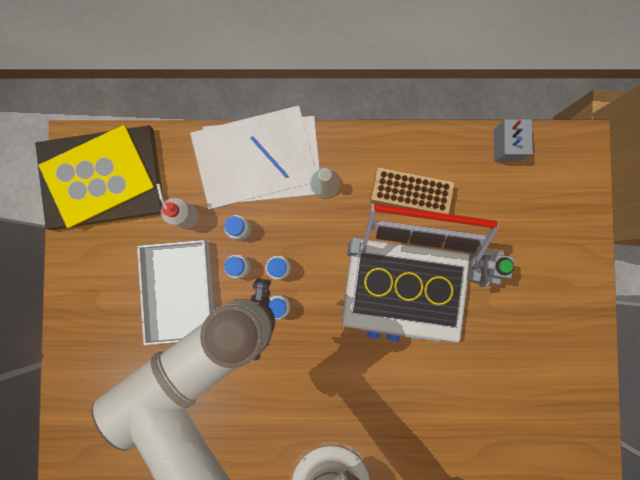

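The bar lies back behind the hinge and the rings are clear at (379,282), (409,286) and (439,290). The tray corners are near (138,247), (205,241), (213,341) and (144,344). Next I get the tray corners and a wrist-camera check of the pots.

```bash
python3 - <<'E'
from h import *
print(*[q for q in pots(("wrist",))],sep="\n")
T=get_calibration("top");w=np.array([plane(T,u,50)[:2] for u in((138,247),(205,241),(213,341),(144,344))]);print(w.round(),w.mean(0))
E
```

```text
('wrist', [456.3, 134.0, 93.1], [-98.3, 314.8, 93.1], 2064)
('wrist', [557.2, 133.6, 93.2], [1.6, 328.6, 93.2], 2029)
('wrist', [559.8, 237.4, 93.0], [-10.4, 431.8, 93.0], 1822)
('wrist', [661.9, 241.8, 93.2], [90.0, 450.5, 93.2], 1530)
[[608. 488.]
 [623. 319.]
 [372. 296.]
 [365. 468.]] [491.74566646 392.90558654]
```

```bash
python3 -m creep '{"translation":[[0,-0.5,-6],[0,-0.5,-12],[0,-0.5,-18],[0,-0.5,-24],[0,-0.5,-27],[0,-0.5,-29.5],[0,-0.5,-29.5]],"delta_rot":[[0,0,0],[0,0,0],[0,0,0],[0,0,0],[0,0,0],[0,0,0],[0,0,0]],"hand":[8.5,8.5,8.5,8.5,8.5,8.5,8.5]}'
python3 -m creep '{"translation":[[0,0,0],[0,0,0],[0,0,0],[0,0,0],[0,0,0]],"delta_rot":[[0,0,0],[0,0,0],[0,0,0],[0,0,0],[0,0,0]],"hand":[4.5,4.5,4.5,4.5,4.5]}'
python3 -m creep '{"translation":[[0,0,2],[0,0,5],[0,0,8],[0,0,12],[0,0,12],[0,0,12],[0,0,12]],"delta_rot":[[0,0,0],[0,0,0],[0,0,0],[0,0,0],[0,0,0],[0,0,0],[0,0,0]],"hand":[4.5,4.5,4.5,4.5,4.5,4.5,4.5]}'
```

```text
clock: 9.5
position: [455.5, 131.6, 41.8]
ee_rot: [-0.655, 0.756, 0.0, -0.002]
contact_force: [-0.1, -0.2, 0.5]
gripper_width: 84.8
grasp_force: 0.0
clock: 10.12
position: [457.6, 133.7, 45.2]
ee_rot: [-0.656, 0.755, -0.0, 0.002]
contact_force: [-1.2, -1.3, 6.5]
gripper_width: 58.3
grasp_force: 64.4
clock: 11.0
position: [455.6, 132.7, 162.3]
ee_rot: [-0.656, 0.755, 0.0, -0.001]
contact_force: [0.3, 0.5, -1.1]
gripper_width: 57.6
grasp_force: 66.6
```

```bash
for i in 1 2 3 4 5; do python3 -m creep '{"translation":[[0,0,0]],"delta_rot":[[0,0,0]],"hand":[4.5]}' | grep -E "force"; done
```

```text
contact_force: [0.6, 0.1, 0.6]
grasp_force: 66.6
contact_force: [0.4, -1.1, 0.1]
grasp_force: 66.6
contact_force: [0.2, 0.7, -0.3]
grasp_force: 66.6
contact_force: [-0.1, 0.9, -1.4]
grasp_force: 66.6
contact_force: [0.7, 0.4, 0.7]
grasp_force: 66.6
```

The mean is about 0 N, so this pot is empty and goes to the tray.

```bash
python3 -m creep '{"translation":[[0,6,0],[-0.5,12,0],[-1,18,0],[-1,24,0],[-1,26.7,0],[-1,26.7,-5],[-1,26.7,-9],[-1,26.7,-10.5]],"delta_rot":[[0,0,0],[0,0,0],[0,0,0],[0,0,0],[0,0,0],[0,0,0],[0,0,0],[0,0,0]],"hand":[4.5,4.5,4.5,4.5,4.5,4.5,4.5,4.5]}'
python3 -m creep '{"translation":[[0,0,-0.2],[0,0,-0.3],[0,0,-0.4]],"delta_rot":[[0,0,0],[0,0,0],[0,0,0]],"hand":[4.5,4.5,4.5]}'
```

```text
clock: 12.62
position: [445.4, 398.9, 55.7]
ee_rot: [-0.656, 0.755, -0.001, -0.002]
contact_force: [0.1, 0.8, -1.0]
gripper_width: 57.8
grasp_force: 66.6
clock: 13.0
position: [447.1, 400.9, 56.0]
ee_rot: [-0.656, 0.755, 0.0, 0.002]
contact_force: [0.5, 0.3, 0.3]
gripper_width: 58.1
grasp_force: 66.6
```

```bash
python3 -m creep '{"translation":[[0,0,-0.1],[0,0,-0.1]],"delta_rot":[[0,0,0],[0,0,0]],"hand":[4.5,4.5]}'
python3 -m creep '{"translation":[[0,0,-0.2],[0,0,-0.2]],"delta_rot":[[0,0,0],[0,0,0]],"hand":[4.5,4.5]}'
python3 -m creep '{"translation":[[0,0,-0.2],[0,0,-0.2]],"delta_rot":[[0,0,0],[0,0,0]],"hand":[4.5,4.5]}'
```

```text
clock: 13.25
position: [446.4, 400.2, 53.7]
ee_rot: [-0.656, 0.755, 0.0, 0.0]
contact_force: [0.6, 0.0, -1.0]
gripper_width: 57.9
grasp_force: 66.6
clock: 13.5
position: [446.2, 399.9, 51.1]
ee_rot: [-0.656, 0.755, -0.0, -0.0]
contact_force: [0.8, -0.9, -0.5]
gripper_width: 57.7
grasp_force: 66.6
clock: 13.75
position: [446.4, 400.1, 50.2]
ee_rot: [-0.656, 0.755, -0.0, 0.0]
contact_force: [-1.8, -0.7, 5.3]
gripper_width: 57.9
grasp_force: 67.5
```

```bash
python3 -m creep '{"translation":[[0,0,0],[0,0,0],[0,0,0],[0,0,4],[0,0,10],[0,0,16],[1,-6,20],[2,-12,20]],"delta_rot":[[0,0,0],[0,0,0],[0,0,0],[0,0,0],[0,0,0],[0,0,0],[0,0,0],[0,0,0]],"hand":[7,8.5,8.5,8.5,8.5,8.5,8.5,8.5]}'
python3 -m creep '{"translation":[[3,-6,2],[6,-12,4],[8,-14.5,6],[9,-14.5,7],[9,-14.5,7]],"delta_rot":[[0,0,0],[0,0,0],[0,0,0],[0,0,0],[0,0,0]],"hand":[8.5,8.5,8.5,8.5,8.5]}'
python3 -c "
from h import *
print(*pots(),sep='\n')
print(*pots(('wrist',)),sep='\n');print(read_state()['position'])"
```

```text
clock: 14.75
position: [466.3, 287.6, 251.9]
ee_rot: [-0.657, 0.754, 0.0, 0.003]
contact_force: [0.5, -0.5, -0.7]
gripper_width: 85.0
grasp_force: 0.0
clock: 15.38
position: [555.8, 141.7, 319.0]
ee_rot: [-0.655, 0.756, -0.0, 0.001]
contact_force: [0.3, -0.6, 0.1]
gripper_width: 84.6
grasp_force: 0.0
('top', [688.3, 284.6, 95.8], [110.1, 496.5, 95.8], 273)
('top', [555.3, 129.8, 97.2], [0.3, 324.5, 97.2], 207)
('scene', [452.7, 397.2, 99.9], [-139.0, 574.8, 99.9], 268)
('scene', [563.1, 236.7, 95.0], [-7.1, 431.5, 95.0], 327)
('scene', [560.6, 131.9, 95.1], [5.2, 327.4, 95.1], 324)
('scene', [690.7, 280.9, 94.8], [113.0, 493.2, 94.8], 426)
('scene', [872.9, -444.8, 142.5], [395.7, -199.6, 142.5], 120)
('wrist', [555.8, 133.7, 93.0], [0.2, 328.5, 93.0], 2307)
('wrist', [558.7, 237.8, 92.9], [-11.5, 432.0, 92.9], 2048)
('wrist', [682.0, 282.2, 92.8], [104.3, 493.3, 92.8], 1563)
('wrist', [454.9, 399.0, 97.6], [-137.1, 577.0, 97.6], 1266)
[554.3441585  142.45692895 317.77851797]
```

Pot 1 was knocked aside to about (686,283) and is still upright. The first pot stands in the tray. Now for the third one.

```bash
python3 -m creep '{"translation":[[0.1,-0.8,-6],[0.1,-0.8,-12],[0.1,-0.8,-18],[0.1,-0.8,-24],[0.1,-0.8,-26],[0.1,-0.8,-27.6],[0.1,-0.8,-27.6]],"delta_rot":[[0,0,0],[0,0,0],[0,0,0],[0,0,0],[0,0,0],[0,0,0],[0,0,0]],"hand":[8.5,8.5,8.5,8.5,8.5,8.5,8.5]}'
python3 -m creep '{"translation":[[0,0,0],[0,0,0],[0,0,0],[0,0,0],[0,0,0]],"delta_rot":[[0,0,0],[0,0,0],[0,0,0],[0,0,0],[0,0,0]],"hand":[4.5,4.5,4.5,4.5,4.5]}'
python3 -m creep '{"translation":[[0,0,2],[0,0,5],[0,0,8],[0,0,12],[0,0,16],[0,0,20],[0,0,20],[0,0,20]],"delta_rot":[[0,0,0],[0,0,0],[0,0,0],[0,0,0],[0,0,0],[0,0,0],[0,0,0],[0,0,0]],"hand":[4.5,4.5,4.5,4.5,4.5,4.5,4.5,4.5]}'
for i in 1 2 3 4; do python3 -m creep '{"translation":[[0,0,0]],"delta_rot":[[0,0,0]],"hand":[4.5]}' | grep -E "force|pos"; done
```

```text
clock: 16.4
position: [555.4, 134.3, 41.9]
ee_rot: [-0.656, 0.755, 0.0, -0.001]
contact_force: [-0.8, -0.2, 0.5]
gripper_width: 85.3
grasp_force: 0.0
clock: 17.02
position: [557.5, 134.8, 44.7]
ee_rot: [-0.656, 0.755, -0.001, 0.002]
contact_force: [-0.2, 1.4, 5.3]
gripper_width: 58.3
grasp_force: 64.7
clock: 18.02
position: [555.4, 133.9, 242.1]
ee_rot: [-0.655, 0.755, 0.001, -0.0]
contact_force: [-0.1, -0.5, -1.6]
gripper_width: 58.4
grasp_force: 64.2
position: [555.4, 133.8, 241.2]
contact_force: [0.0, 0.8, -0.7]
grasp_force: 64.2
position: [555.8, 133.9, 241.6]
contact_force: [-0.1, 0.1, 0.0]
grasp_force: 64.2
position: [556.0, 134.1, 242.1]
contact_force: [-0.2, -0.2, -1.4]
grasp_force: 64.2
position: [556.1, 134.1, 242.5]
contact_force: [-0.7, 0.1, 0.1]
grasp_force: 64.2
```

```bash
python3 -m creep '{"translation":[[0,6,0],[-0.5,12,0],[-1,18,0],[-1.6,23.1,0],[-1.6,23.1,-6],[-1.6,23.1,-12],[-1.6,23.1,-17],[-1.6,23.1,-18.5]],"delta_rot":[[0,0,0],[0,0,0],[0,0,0],[0,0,0],[0,0,0],[0,0,0],[0,0,0],[0,0,0]],"hand":[4.5,4.5,4.5,4.5,4.5,4.5,4.5,4.5]}'
python3 -m creep '{"translation":[[0,0,-0.1],[0,0,-0.2],[0,0,-0.2]],"delta_rot":[[0,0,0],[0,0,0],[0,0,0]],"hand":[4.5,4.5,4.5]}'
python3 -m creep '{"translation":[[0,0,-0.2],[0,0,-0.3],[0,0,-0.3]],"delta_rot":[[0,0,0],[0,0,0],[0,0,0]],"hand":[4.5,4.5,4.5]}'
```

```text
clock: 19.52
position: [538.5, 363.5, 54.0]
ee_rot: [-0.656, 0.755, -0.0, -0.004]
contact_force: [-0.9, -1.0, -0.7]
gripper_width: 58.0
grasp_force: 64.3
clock: 19.9
position: [541.1, 366.0, 58.0]
ee_rot: [-0.656, 0.755, 0.0, 0.002]
contact_force: [-0.4, -0.2, -0.1]
gripper_width: 58.0
grasp_force: 64.3
clock: 20.27
position: [540.1, 365.1, 52.7]
ee_rot: [-0.656, 0.755, -0.0, -0.0]
contact_force: [-0.7, -0.6, -0.8]
gripper_width: 58.2
grasp_force: 64.3
```

```bash
python3 -m creep '{"translation":[[0,0,-0.1],[0,0,-0.2],[0,0,-0.2]],"delta_rot":[[0,0,0],[0,0,0],[0,0,0]],"hand":[4.5,4.5,4.5]}'
python3 -m creep '{"translation":[[0,0,-0.1],[0,0,-0.1]],"delta_rot":[[0,0,0],[0,0,0]],"hand":[4.5,4.5]}'
```

```text
clock: 20.65
position: [540.1, 365.1, 50.5]
ee_rot: [-0.656, 0.755, -0.0, -0.0]
contact_force: [0.3, 0.8, -0.7]
gripper_width: 57.8
grasp_force: 64.3
clock: 20.9
position: [540.2, 365.2, 49.8]
ee_rot: [-0.656, 0.755, -0.0, 0.0]
contact_force: [-0.1, -0.5, 0.8]
gripper_width: 57.7
grasp_force: 64.6
```

```bash
python3 -m creep '{"translation":[[0,0,0],[0,0,0],[0,0,0],[0,0,4],[0,0,10],[0,0,16],[0.5,-3,20],[1,-7,22]],"delta_rot":[[0,0,0],[0,0,0],[0,0,0],[0,0,0],[0,0,0],[0,0,0],[0,0,0],[0,0,0]],"hand":[7,8.5,8.5,8.5,8.5,8.5,8.5,8.5]}'
python3 -m creep '{"translation":[[0.9,-5,0],[0.9,-5.7,0],[0.9,-5.7,0],[0.9,-5.7,0]],"delta_rot":[[0,0,0],[0,0,0],[0,0,0],[0,0,0]],"hand":[8.5,8.5,8.5,8.5]}'
python3 -c "
from h import *
print(*pots(('scene','wrist',)),sep='\n');print(read_state()['position'])"
```

```text
clock: 21.9
position: [550.8, 295.5, 272.9]
ee_rot: [-0.656, 0.755, -0.0, 0.003]
contact_force: [0.7, -0.1, -0.3]
gripper_width: 84.9
grasp_force: 0.0
clock: 22.4
position: [559.0, 239.1, 269.3]
ee_rot: [-0.656, 0.755, 0.0, -0.0]
contact_force: [0.7, -0.2, -0.5]
gripper_width: 84.6
grasp_force: 0.0
('scene', [453.0, 397.2, 100.1], [-138.7, 574.8, 100.1], 267)
('scene', [544.4, 360.7, 99.6], [-43.0, 551.6, 99.6], 318)
('scene', [563.1, 236.7, 95.0], [-7.1, 431.5, 95.0], 326)
('scene', [690.6, 280.9, 94.7], [113.0, 493.2, 94.7], 427)
('scene', [873.1, -444.6, 142.4], [395.9, -199.3, 142.4], 120)
('wrist', [559.0, 238.1, 92.9], [-11.3, 432.3, 92.9], 2981)
('wrist', [689.2, 284.8, 92.9], [111.0, 496.9, 92.9], 2543)
('wrist', [540.3, 367.4, 97.9], [-48.0, 557.7, 97.9], 2122)
[558.98685134 239.26016719 269.29010696]
```

```bash
python3 -m creep '{"translation":[[0,-0.1,-6],[0,-0.1,-12],[0,-0.1,-18],[0,-0.1,-21],[0,-0.1,-22.7],[0,-0.1,-22.7]],"delta_rot":[[0,0,0],[0,0,0],[0,0,0],[0,0,0],[0,0,0],[0,0,0]],"hand":[8.5,8.5,8.5,8.5,8.5,8.5]}'
python3 -m creep '{"translation":[[0,0,0],[0,0,0],[0,0,0],[0,0,0],[0,0,0]],"delta_rot":[[0,0,0],[0,0,0],[0,0,0],[0,0,0],[0,0,0]],"hand":[4.5,4.5,4.5,4.5,4.5]}'
python3 -m creep '{"translation":[[0,0,2],[0,0,5],[0,0,8],[0,0,12],[0,0,16],[0,0,20],[0,0,20],[0,0,20]],"delta_rot":[[0,0,0],[0,0,0],[0,0,0],[0,0,0],[0,0,0],[0,0,0],[0,0,0],[0,0,0]],"hand":[4.5,4.5,4.5,4.5,4.5,4.5,4.5,4.5]}'
for i in 1 2 3 4; do python3 -m creep '{"translation":[[0,0,0]],"delta_rot":[[0,0,0]],"hand":[4.5]}' | grep -E "force|pos"; done
```

```text
clock: 23.25
position: [558.9, 237.5, 41.9]
ee_rot: [-0.656, 0.755, -0.0, -0.001]
contact_force: [0.0, 0.4, 0.5]
gripper_width: 85.1
grasp_force: 0.0
clock: 23.88
position: [560.6, 238.2, 45.1]
ee_rot: [-0.656, 0.755, -0.0, 0.002]
contact_force: [-1.4, 0.7, 7.3]
gripper_width: 58.0
grasp_force: 64.7
clock: 24.88
position: [558.4, 236.8, 242.1]
ee_rot: [-0.655, 0.755, 0.0, -0.0]
contact_force: [-0.1, -0.4, -1.3]
gripper_width: 57.6
grasp_force: 64.3
position: [558.4, 236.7, 241.1]
contact_force: [-0.4, 0.8, 0.4]
grasp_force: 64.3
position: [558.8, 236.9, 241.5]
contact_force: [0.3, 0.1, -0.4]
grasp_force: 64.3
position: [559.0, 237.0, 242.0]
contact_force: [0.0, 0.2, -0.5]
grasp_force: 64.3
position: [559.1, 237.2, 242.5]
contact_force: [-0.4, 1.3, -0.0]
grasp_force: 64.3
```

```bash
python3 -m creep '{"translation":[[-0.5,6,0],[-1,12,0],[-1.5,18,0],[-1.9,19.9,0],[-1.9,19.9,-6],[-1.9,19.9,-12],[-1.9,19.9,-17],[-1.9,19.9,-18.5]],"delta_rot":[[0,0,0],[0,0,0],[0,0,0],[0,0,0],[0,0,0],[0,0,0],[0,0,0],[0,0,0]],"hand":[4.5,4.5,4.5,4.5,4.5,4.5,4.5,4.5]}'
python3 -m creep '{"translation":[[0,0,-0.2],[0,0,-0.4],[0,0,-0.5],[0,0,-0.5]],"delta_rot":[[0,0,0],[0,0,0],[0,0,0],[0,0,0]],"hand":[4.5,4.5,4.5,4.5]}'
python3 -m creep '{"translation":[[0,0,-0.2],[0,0,-0.2]],"delta_rot":[[0,0,0],[0,0,0]],"hand":[4.5,4.5]}'
```

```text
clock: 26.38
position: [538.8, 433.7, 54.0]
ee_rot: [-0.655, 0.755, -0.001, -0.004]
contact_force: [-0.2, 0.0, -0.4]
gripper_width: 57.8
grasp_force: 64.3
clock: 26.88
position: [540.5, 436.6, 54.1]
ee_rot: [-0.656, 0.755, 0.0, 0.001]
contact_force: [-0.3, -0.3, -0.5]
gripper_width: 57.7
grasp_force: 64.3
clock: 27.12
position: [540.1, 436.0, 50.7]
ee_rot: [-0.656, 0.755, -0.0, -0.0]
contact_force: [-0.0, -0.2, -0.8]
gripper_width: 58.0
grasp_force: 64.3
```

```bash
python3 -m creep '{"translation":[[0,0,-0.1],[0,0,-0.1],[0,0,-0.1],[0,0,-0.1],[0,0,4],[0,0,10],[0,0,16],[2,-2,22]],"delta_rot":[[0,0,0],[0,0,0],[0,0,0],[0,0,0],[0,0,0],[0,0,0],[0,0,0],[0,0,0]],"hand":[4.5,7,8.5,8.5,8.5,8.5,8.5,8.5]}'
python3 -m creep '{"translation":[[4,-4,0],[8,-8,0],[12,-12,0],[12.8,-13.2,0],[12.8,-13.2,0],[12.8,-13.2,0]],"delta_rot":[[0,0,0],[0,0,0],[0,0,0],[0,0,0],[0,0,0],[0,0,0]],"hand":[8.5,8.5,8.5,8.5,8.5,8.5]}'
python3 -c "
from h import *
print(*pots(('scene','wrist',)),sep='\n');print(read_state()['position'])
p,d=get_image('scene');c=get_calibration('scene')
for b,s,m in blobs(p,'red',(440,220,540,330),20):
    P=np.array([dep(c,(x,y),d[y,x]) for y,x in np.argwhere(m)]);print('bottle top',np.median(P,0).round())
pw,_=get_image('wrist');cv2.imwrite('pics/w1.png',pw[:,:,::-1])"
```

```text
clock: 28.12
position: [558.2, 418.1, 269.8]
ee_rot: [-0.657, 0.754, 0.0, 0.001]
contact_force: [1.7, 0.8, -0.5]
gripper_width: 84.8
grasp_force: 0.0
clock: 28.88
position: [686.2, 286.5, 267.4]
ee_rot: [-0.656, 0.755, 0.0, 0.0]
contact_force: [-0.7, 0.3, -0.0]
gripper_width: 84.9
grasp_force: 0.0
('scene', [455.1, 388.2, 99.8], [-135.3, 566.3, 99.8], 159)
('scene', [544.9, 432.6, 99.9], [-52.6, 622.9, 99.9], 323)
('scene', [544.6, 360.6, 99.9], [-42.8, 551.5, 99.9], 319)
('scene', [690.6, 281.0, 94.8], [113.0, 493.3, 94.8], 427)
('scene', [873.6, -444.2, 143.0], [396.3, -198.9, 143.0], 118)
('wrist', [687.9, 283.7, 93.0], [109.8, 495.7, 93.0], 2965)
('wrist', [539.6, 363.7, 97.8], [-48.2, 553.9, 97.8], 2985)
('wrist', [453.9, 397.8, 97.7], [-137.9, 575.7, 97.7], 2837)
('wrist', [535.5, 429.7, 97.8], [-61.6, 618.7, 97.8], 1845)
[686.07975831 286.86485534 267.63540587]
bottle top [703. 375. 146.]
```

View pics/w1.png

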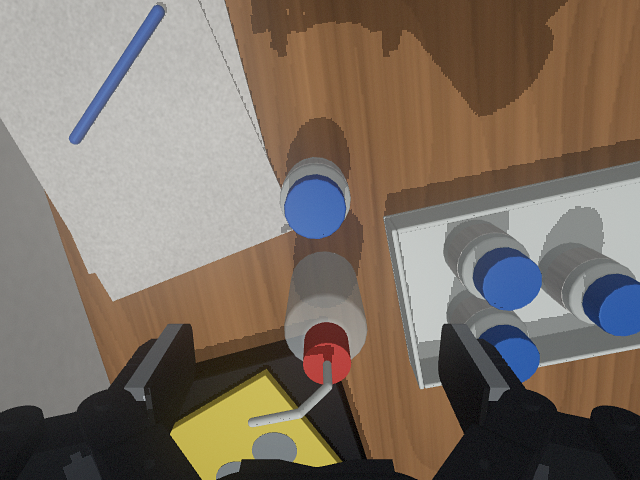

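The wrist view shows pot 1 at px (315,205), the wash bottle behind it about 94 mm away in +y, and three pots upright in the tray. Clearance to the bottle is about 17 mm, so I go straight down.

```bash
python3 -m creep '{"translation":[[0.2,-0.4,-4],[0.2,-0.4,-10],[0.2,-0.4,-16],[0.2,-0.4,-20],[0.2,-0.4,-22.5],[0.2,-0.4,-22.5]],"delta_rot":[[0,0,0],[0,0,0],[0,0,0],[0,0,0],[0,0,0],[0,0,0]],"hand":[8.5,8.5,8.5,8.5,8.5,8.5]}'
python3 -m creep '{"translation":[[0,0,0],[0,0,0],[0,0,0],[0,0,0],[0,0,0]],"delta_rot":[[0,0,0],[0,0,0],[0,0,0],[0,0,0],[0,0,0]],"hand":[4.5,4.5,4.5,4.5,4.5]}'
python3 -m creep '{"translation":[[0,0,2],[0,0,5],[0,0,8],[0,0,12],[0,0,16],[0,0,20],[0,0,20],[0,0,20]],"delta_rot":[[0,0,0],[0,0,0],[0,0,0],[0,0,0],[0,0,0],[0,0,0],[0,0,0],[0,0,0]],"hand":[4.5,4.5,4.5,4.5,4.5,4.5,4.5,4.5]}'
for i in 1 2 3 4; do python3 -m creep '{"translation":[[0,0,0]],"delta_rot":[[0,0,0]],"hand":[4.5]}' | grep -E "force|pos"; done
```

```text
clock: 29.82
position: [687.2, 281.1, 39.5]
ee_rot: [-0.656, 0.755, 0.0, -0.003]
contact_force: [-0.3, -0.9, 0.8]
gripper_width: 84.9
grasp_force: 0.0
clock: 30.45
position: [690.0, 282.4, 45.2]
ee_rot: [-0.656, 0.755, -0.0, 0.002]
contact_force: [-2.7, 2.9, 6.1]
gripper_width: 57.9
grasp_force: 65.6
clock: 31.45
position: [687.8, 280.9, 240.0]
ee_rot: [-0.655, 0.755, 0.001, -0.002]
contact_force: [0.0, 0.2, -5.0]
gripper_width: 57.8
grasp_force: 65.6
position: [687.9, 280.7, 239.0]
contact_force: [0.7, 0.2, -4.7]
grasp_force: 65.6
position: [688.5, 281.0, 240.2]
contact_force: [0.1, -0.4, -4.0]
grasp_force: 65.6
position: [688.9, 281.2, 241.3]
contact_force: [-0.3, -0.3, -3.7]
grasp_force: 65.6
position: [689.0, 281.3, 242.0]
contact_force: [0.3, -1.0, -4.0]
grasp_force: 65.6
```

4 N, so this pot is full. It goes to the middle ring, approached from the panel side clear of the brackets.

```bash
python3 -m creep '{"translation":[[-4,-3,0],[-8,-7,0],[-12,-11,0],[-16,-15,0],[-20,-19,0],[-20.9,-24,0],[-20.9,-29,0],[-20.9,-34,0]],"delta_rot":[[0,0,0],[0,0,0],[0,0,0],[0,0,0],[0,0,0],[0,0,0],[0,0,0],[0,0,0]],"hand":[4.5,4.5,4.5,4.5,4.5,4.5,4.5,4.5]}'
python3 -m creep '{"translation":[[0,-5,0],[1,-10,0],[2.5,-13.4,0],[2.9,-13.4,0],[2.9,-13.4,0],[2.9,-13.4,0]],"delta_rot":[[0,0,0],[0,0,0],[0,0,0],[0,0,0],[0,0,0],[0,0,0]],"hand":[4.5,4.5,4.5,4.5,4.5,4.5]}'
python3 - <<'E'
from h import *
T,S,W=[get_calibration(n) for n in("top","scene","wrist")]
p,_=get_image("wrist");print(read_state()["position"],read_state()["contact_force"],read_state()["gripper_width"])
for b,s,m in blobs(p,"yellow",(0,0,640,480),60):
    q=plane(W,cv2.fitEllipse(cv2.convexHull(np.argwhere(m)[:,::-1].astype(np.float32)))[0],80);print(s,q.round(1),toS(q).round(1))
cv2.imwrite("pics/w2.png",p[:,:,::-1])
E
```

```text
clock: 32.95
position: [479.9, -60.1, 243.4]
ee_rot: [-0.656, 0.755, -0.001, 0.001]
contact_force: [1.6, 0.3, -4.1]
gripper_width: 57.8
grasp_force: 66.0
clock: 33.7
position: [508.7, -191.8, 242.5]
ee_rot: [-0.656, 0.755, 0.0, 0.0]
contact_force: [1.0, -0.3, -4.0]
gripper_width: 57.6
grasp_force: 66.1
[ 508.7716002  -191.80714915  242.56925216] [-0.06995133 -0.71307266 -4.45082697] 57.95399566260222
[ 268   56  101  107 1478] [ 498.1 -267.6   80. ] [ -0.3 -76.9  80. ]
[271 171  94  66 777] [ 508.7 -193.4   80. ] [-0.4 -2.  80. ]
```

View pics/w2.png

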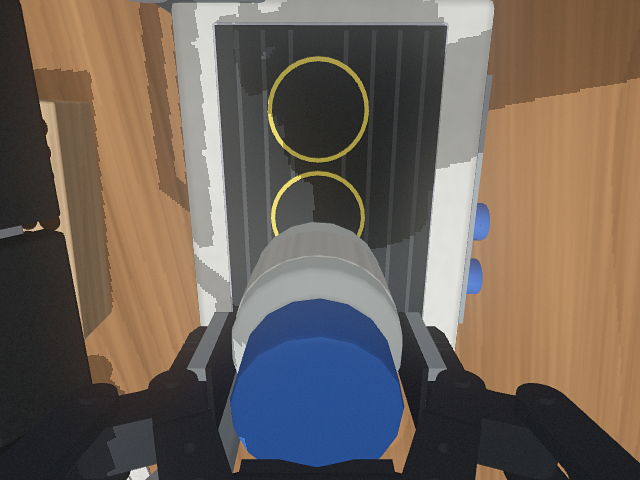

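The rings are clear: right ring at px (318,108), middle one at (318,217), half hidden by the held pot, which sits straight. The wrist view puts the middle ring at (508.7,-193.4). I shift slightly and lower.

```bash
python3 -m creep '{"translation":[[0,-0.25,-3],[0,-0.25,-6],[0,-0.25,-9],[0,-0.25,-10.8],[0,-0.25,-10.8],[0,-0.25,-10.8],[0,-0.25,-10.8]],"delta_rot":[[0,0,0],[0,0,0],[0,0,0],[0,0,0],[0,0,0],[0,0,0],[0,0,0]],"hand":[4.5,4.5,4.5,4.5,4.5,4.5,4.5]}'
python3 -m creep '{"translation":[[0,0,-0.2],[0,0,-0.4],[0,0,-0.4]],"delta_rot":[[0,0,0],[0,0,0],[0,0,0]],"hand":[4.5,4.5,4.5]}'
python3 -m creep '{"translation":[[0,0,-0.2],[0,0,-0.2]],"delta_rot":[[0,0,0],[0,0,0]],"hand":[4.5,4.5]}'
```

```text
clock: 34.62
position: [509.8, -195.1, 135.6]
ee_rot: [-0.656, 0.755, -0.001, 0.001]
contact_force: [-0.4, -0.8, -3.9]
gripper_width: 57.9
grasp_force: 66.1
clock: 35.0
position: [508.8, -195.2, 130.1]
ee_rot: [-0.656, 0.755, 0.0, -0.0]
contact_force: [-0.7, -0.2, -4.2]
gripper_width: 57.7
grasp_force: 66.1
clock: 35.25
position: [508.9, -195.2, 128.0]
ee_rot: [-0.656, 0.755, 0.0, -0.0]
contact_force: [-0.2, -0.4, -4.2]
gripper_width: 58.1
grasp_force: 66.1
```

```bash
python3 -m creep '{"translation":[[0,0,-0.2],[0,0,-0.2]],"delta_rot":[[0,0,0],[0,0,0]],"hand":[4.5,4.5]}'
python3 -m creep '{"translation":[[0,0,-0.1],[0,0,-0.1]],"delta_rot":[[0,0,0],[0,0,0]],"hand":[4.5,4.5]}'
python3 -m creep '{"translation":[[0,0,-0.1],[0,0,-0.1]],"delta_rot":[[0,0,0],[0,0,0]],"hand":[4.5,4.5]}'
```

```text
clock: 35.5
position: [508.9, -195.2, 126.0]
ee_rot: [-0.656, 0.755, 0.0, -0.0]
contact_force: [0.1, 0.1, -3.5]
gripper_width: 57.9
grasp_force: 66.1
clock: 35.75
position: [509.0, -195.2, 125.3]
ee_rot: [-0.656, 0.755, -0.0, 0.0]
contact_force: [-0.2, 0.4, -3.9]
gripper_width: 58.2
grasp_force: 66.4
clock: 36.0
position: [509.1, -195.3, 125.2]
ee_rot: [-0.656, 0.755, -0.0, 0.0]
contact_force: [-3.0, 2.3, 2.6]
gripper_width: 58.1
grasp_force: 67.0
```

```bash
python3 -m creep '{"translation":[[0,0,0],[0,0,0],[0,0,0],[0,0,3],[0,0,8],[0,0,14],[0,0,18],[-3,0,19]],"delta_rot":[[0,0,0],[0,0,0],[0,0,0],[0,0,0],[0,0,0],[0,0,0],[0,0,0],[0,0,0]],"hand":[7,8.5,8.5,8.5,8.5,8.5,8.5,8.5]}'
python3 -m creep '{"translation":[[-3,6,0],[-6,12,0],[-6,18,0],[-6,22,0],[-6,22,0]],"delta_rot":[[0,0,0],[0,0,0],[0,0,0],[0,0,0],[0,0,0]],"hand":[0,0,0,0,0]}'
python3 - <<'E'
from h import *
print(*pots(),sep='\n');print(*bar_angle(),sep='\n')
p,_=get_image("top");c=get_calibration("top")
f=lambda m:cv2.fitEllipse(cv2.convexHull(np.argwhere(m)[:,::-1].astype(np.float32)))[0]
for b,s,m in blobs(p,"yellow",(350,250,470,320),30): print(s,plane(c,f(m),80).round(1))
cv2.imwrite("pics/t2.png",cv2.resize(p[200:360,300:530,::-1],None,fx=3,fy=3))
E
```

```text
clock: 37.0
position: [481.1, -195.5, 317.2]
ee_rot: [-0.656, 0.755, -0.003, 0.002]
contact_force: [-1.0, -0.4, -1.5]
gripper_width: 84.7
grasp_force: 0.0
clock: 37.62
position: [418.9, 27.2, 314.5]
ee_rot: [-0.658, 0.753, -0.0, 0.001]
contact_force: [-0.0, 0.2, -0.9]
gripper_width: -0.1
grasp_force: 0.0
('top', [541.0, 438.5, 100.7], [-57.4, 628.2, 100.7], 291)
('top', [540.6, 365.6, 100.9], [-47.5, 556.0, 100.9], 289)
('top', [510.3, -193.2, 175.1], [1.2, -1.5, 175.1], 333)
('top', [447.3, 402.1, 100.5], [-145.1, 578.9, 100.5], 284)
('scene', [453.3, 397.0, 100.3], [-138.4, 574.8, 100.3], 267)
('scene', [545.0, 432.6, 99.9], [-52.6, 622.9, 99.9], 322)
('scene', [544.7, 360.6, 99.9], [-42.7, 551.6, 99.9], 318)
('scene', [872.9, -444.8, 142.4], [395.7, -199.5, 142.4], 119)
('top', 793, [150.0, 4.0, 310.0], 2.096)
('scene', 1018, [156.0, 2.0, 309.0], 2.133)
[364 268  29  29 215] [ 519.7 -116.2   80. ]
[394 272  19  29 117] [ 509.2 -189.3   80. ]
[425 276  28  29 186] [ 498.5 -265.1   80. ]
```

View pics/t2.png

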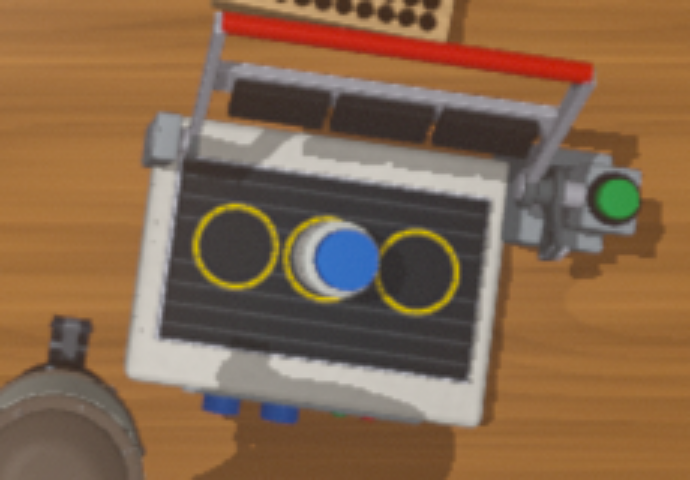

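The pot stands inside the middle ring at px (345,262) in the crop (cap parallax), 2 to 3 mm from its centre, and the bar is back at 2.1 rad. I'll grip the handle and follow its arc.

```bash
python3 -m creep '{"translation":[[2,-2,6],[6,-6,7],[10,-10,7],[14,-14,7],[18,-18,7],[21,-21,7],[23.6,-23.9,7],[23.6,-23.9,7]],"delta_rot":[[0,0,0],[0,0,0],[0,0,0],[0,0,0],[0,0,0],[0,0,0],[0,0,0],[0,0,0]],"hand":[4,4,4,4,4,4,4,4]}'
python3 -m creep '{"translation":[[0,0,0]],"delta_rot":[[0,0,0]],"hand":[4]}'
python3 - <<'E'
from h import *
s=read_state();print(s["position"],toS(s["position"]),s["joints"])
for a in np.r_[2.1:0.5:-.1,0.5:-.05:-.1]:
    P=lambda a:sh([75-145*np.cos(a),0,180+145*np.sin(a)])
    print(round(a,2),(P(a)-[0,0,19]).round(0),((P(a)-P(2.1))/10).round(2).tolist())
E
```

```text
clock: 38.88
position: [655.7, -217.7, 380.8]
ee_rot: [-0.654, 0.757, 0.002, -0.001]
contact_force: [0.3, -0.7, 0.1]
gripper_width: 40.3
grasp_force: 0.0
clock: 39.0
position: [654.5, -215.3, 383.7]
ee_rot: [-0.655, 0.756, 0.0, -0.0]
contact_force: [-0.2, 0.2, 1.0]
gripper_width: 40.3
grasp_force: 0.0
[ 654.518066   -215.25920162  383.74278988] [147.11702164  -3.06076729 383.74278988] [-8.36626016e-02  4.56410857e-01  4.89037681e-01  3.85455029e-05
 -1.60451928e+00 -5.88105176e-02]
2.1 [ 656. -212.  286.] [0.0, 0.0, 0.0]
2.0 [ 643. -211.  293.] [-1.27, 0.18, 0.67]
1.9 [ 630. -209.  298.] [-2.61, 0.37, 1.2]
1.8 [ 616. -207.  302.] [-3.99, 0.57, 1.6]
1.7 [ 602. -205.  305.] [-5.4, 0.77, 1.86]
1.6 [ 588. -203.  306.] [-6.83, 0.97, 1.98]
1.5 [ 573. -201.  306.] [-8.26, 1.18, 1.95]
1.4 [ 559. -199.  304.] [-9.69, 1.38, 1.77]
1.3 [ 545. -197.  301.] [-11.09, 1.58, 1.46]
1.2 [ 532. -195.  296.] [-12.45, 1.77, 1.0]
1.1 [ 518. -193.  290.] [-13.76, 1.96, 0.41]
1.0 [ 506. -191.  283.] [-15.0, 2.14, -0.32]
0.9 [ 494. -189.  275.] [-16.17, 2.3, -1.16]
0.8 [ 484. -188.  265.] [-17.25, 2.45, -2.11]
0.7 [ 474. -186.  254.] [-18.23, 2.59, -3.18]
0.6 [ 465. -185.  243.] [-19.1, 2.72, -4.33]
0.5 [ 458. -184.  231.] [-19.85, 2.82, -5.56]
0.4 [ 451. -183.  217.] [-20.47, 2.91, -6.87]
0.3 [ 446. -183.  204.] [-20.96, 2.98, -8.23]
0.2 [ 443. -182.  190.] [-21.32, 3.03, -9.64]
0.1 [ 441. -182.  175.] [-21.53, 3.06, -11.07]
0.0 [ 440. -182.  161.] [-21.6, 3.07, -12.52]
```

```bash
python3 -m creep '{"translation":[[0.1,0.3,-4],[0.1,0.3,-7],[0.1,0.3,-9.7],[0.1,0.3,-9.7],[0.1,0.3,-9.7]],"delta_rot":[[0,0,0],[0,0,0],[0,0,0],[0,0,0],[0,0,0]],"hand":[4,4,4,4,4]}'
python3 -m creep '{"translation":[[0,0,0],[0,0,0],[0,0,0],[0,0,0],[0,0,0]],"delta_rot":[[0,0,0],[0,0,0],[0,0,0],[0,0,0],[0,0,0]],"hand":[1,1,1,1,1]}'
```

```text
clock: 39.62
position: [656.3, -211.2, 289.6]
ee_rot: [-0.656, 0.755, -0.001, 0.001]
contact_force: [0.6, 0.3, 0.6]
gripper_width: 39.9
grasp_force: 0.0
clock: 40.25
position: [658.0, -211.5, 289.5]
ee_rot: [-0.656, 0.755, -0.003, 0.002]
contact_force: [5.4, -1.5, 5.6]
gripper_width: 13.8
grasp_force: 58.7
```

```bash
python3 -m creep '{"translation":[[-1.3,0.2,0.7],[-2.6,0.4,1.2],[-4,0.6,1.6],[-5.4,0.8,1.9],[-6.8,1.0,2.0],[-8.3,1.2,1.95],[-9.7,1.4,1.8],[-11.1,1.6,1.5]],"delta_rot":[[0,0,0],[0,0,0],[0,0,0],[0,0,0],[0,0,0],[0,0,0],[0,0,0],[0,0,0]],"hand":[1,1,1,1,1,1,1,1]}'
python3 -c "
from h import *
print(*bar_angle(),sep='\n');print(toS(read_state()['position']))"
```

```text
clock: 41.25
position: [548.6, -195.9, 308.1]
ee_rot: [-0.656, 0.755, -0.007, 0.005]
contact_force: [8.0, -2.0, 0.7]
gripper_width: 13.6
grasp_force: 61.0
('scene', 719, [42.0, 14.0, 325.0], 1.349)
[ 36.60657563   1.10129794 306.88398886]
```

```bash
python3 -m creep '{"translation":[[-1.4,0.2,-0.5],[-2.7,0.4,-1.0],[-3.9,0.6,-1.8],[-5.1,0.7,-2.6],[-6.2,0.9,-3.6],[-7.1,1.0,-4.6],[-8.0,1.1,-5.8],[-8.0,1.1,-5.8]],"delta_rot":[[0,0,0],[0,0,0],[0,0,0],[0,0,0],[0,0,0],[0,0,0],[0,0,0],[0,0,0]],"hand":[1,1,1,1,1,1,1,1]}'
python3 -c "
from h import *
print(*bar_angle(),sep='\n');print(toS(read_state()['position']))"
```

```text
clock: 42.35
position: [465.3, -184.1, 245.2]
ee_rot: [-0.656, 0.755, -0.001, 0.001]
contact_force: [2.3, 2.3, 4.8]
gripper_width: 13.8
grasp_force: 71.4
('scene', 574, [-39.0, 17.0, 269.0], 0.663)
[-44.6044568    1.11762799 245.16115531]
```

```bash
python3 -m creep '{"translation":[[-0.4,0.1,-0.6],[-0.75,0.1,-1.2],[-1.1,0.15,-1.9],[-1.4,0.2,-2.5],[-1.65,0.2,-3.2],[-1.9,0.3,-3.9],[-1.9,0.3,-3.9]],"delta_rot":[[0,0,0],[0,0,0],[0,0,0],[0,0,0],[0,0,0],[0,0,0],[0,0,0]],"hand":[1,1,1,1,1,1,1]}'
python3 -m creep '{"translation":[[-0.2,0,-0.7],[-0.35,0.05,-1.4],[-0.5,0.1,-2.1],[-0.6,0.1,-2.8],[-0.6,0.1,-2.8]],"delta_rot":[[0,0,0],[0,0,0],[0,0,0],[0,0,0],[0,0,0]],"hand":[1,1,1,1,1]}'
python3 -c "
from h import *
print(*bar_angle(),sep='\n');print(toS(read_state()['position']))"
```

```text
clock: 43.32
position: [446.7, -181.5, 206.2]
ee_rot: [-0.656, 0.755, -0.001, 0.0]
contact_force: [0.8, 2.1, 7.0]
gripper_width: 14.0
grasp_force: 75.4
clock: 43.95
position: [440.4, -180.6, 177.8]
ee_rot: [-0.656, 0.755, -0.001, 0.0]
contact_force: [-1.0, 0.9, 7.5]
gripper_width: 13.9
grasp_force: 78.0
('scene', 511, [-64.0, 14.0, 205.0], 0.18)
[-69.76774451   1.15118307 177.84096994]
```

```bash
python3 -m creep '{"translation":[[0,0,-0.5],[-0.05,0,-1.0],[-0.1,0,-1.4],[-0.1,0,-1.7],[-0.1,0,-1.7]],"delta_rot":[[0,0,0],[0,0,0],[0,0,0],[0,0,0],[0,0,0]],"hand":[1,1,1,1,1]}'
python3 -m creep '{"translation":[[0,0,-0.2],[0,0,-0.3],[0,0,-0.3]],"delta_rot":[[0,0,0],[0,0,0],[0,0,0]],"hand":[1,1,1]}'
python3 -c "
from h import *
print(*bar_angle(),sep='\n');print(toS(read_state()['position']))"
```

```text
clock: 44.68
position: [438.9, -180.3, 160.0]
ee_rot: [-0.656, 0.755, 0.0, -0.001]
contact_force: [2.5, 0.8, 3.8]
gripper_width: 13.9
grasp_force: 80.6
clock: 45.05
position: [438.9, -180.4, 157.3]
ee_rot: [-0.656, 0.755, 0.0, -0.0]
contact_force: [0.7, -0.6, 5.6]
gripper_width: 13.7
grasp_force: 80.8
('scene', 489, [-66.0, 15.0, 186.0], 0.044)
[-71.26793577   1.1098644  157.26694483]
```

```bash
python3 -m creep '{"translation":[[0,0,-0.2],[0,0,-0.3],[0,0,-0.3]],"delta_rot":[[0,0,0],[0,0,0],[0,0,0]],"hand":[1,1,1]}'
python3 -m creep '{"translation":[[0,0,0.2],[0,0,0.4],[0,0,0.4],[0,0,0.4]],"delta_rot":[[0,0,0],[0,0,0],[0,0,0],[0,0,0]],"hand":[1,1,2,3]}'
python3 -m creep '{"translation":[[0,0,0],[0,0,0],[0,0,3],[0,0,8],[0,0,14],[-2,4,18],[-4,10,18],[-5,15,18]],"delta_rot":[[0,0,0],[0,0,0],[0,0,0],[0,0,0],[0,0,0],[0,0,0],[0,0,0],[0,0,0]],"hand":[3.2,3.2,3.2,3.2,3.2,3.2,3.2,3.2]}'
python3 - <<'E'
from h import *
print(*bar_angle(),sep='\n');print(*pots(),sep="\n")
p,_=get_image("scene");cv2.imwrite("pics/s3.png",p[:,:,::-1])
D=np.load("scene0.npz");c=get_calibration("scene")
for q in(D["p"],p): print([ (b.round(1),s) for b,s,m in blobs(q,"red",(150,100,320,220),100)])
E
```

```text
clock: 45.52
position: [439.0, -180.4, 154.7]
ee_rot: [-0.656, 0.755, -0.0, -0.0]
contact_force: [-0.1, 0.9, 7.9]
gripper_width: 13.5
grasp_force: 81.3
clock: 46.02
position: [437.4, -180.0, 157.0]
ee_rot: [-0.655, 0.755, 0.002, -0.001]
contact_force: [-1.1, 0.4, -0.2]
gripper_width: 29.8
grasp_force: 0.0
clock: 47.02
position: [387.9, -29.0, 338.9]
ee_rot: [-0.655, 0.755, -0.0, 0.001]
contact_force: [0.8, 1.1, -0.8]
gripper_width: 32.3
grasp_force: 0.0
('top', 618, [-69.0, -0.0, 193.0], 0.087)
('scene', 606, [-66.0, 4.0, 192.0], 0.084)
('top', [540.9, 438.5, 100.5], [-57.5, 628.2, 100.5], 292)
('top', [540.7, 365.6, 100.9], [-47.4, 555.9, 100.9], 290)
('top', [447.3, 401.9, 101.3], [-145.0, 578.7, 101.3], 284)
('scene', [453.1, 397.2, 100.1], [-138.5, 574.9, 100.1], 266)
('scene', [528.5, -193.3, 173.2], [19.2, 0.9, 173.2], 179)
('scene', [545.0, 432.6, 99.9], [-52.6, 622.9, 99.9], 322)
('scene', [544.7, 360.6, 99.9], [-42.8, 551.6, 99.9], 319)
('scene', [873.4, -444.3, 142.8], [396.1, -199.0, 142.8], 120)
[(array([227.2, 188.1]), array([177, 184, 102,   9, 644], dtype=int32))]
[(array([227.5, 187.8]), array([177, 184, 102,   9, 646], dtype=int32))]
```

View pics/s3.png

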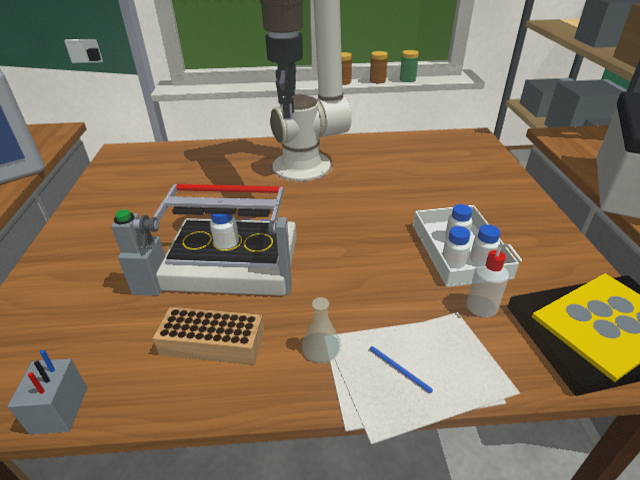

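The scene shows the red handle back at its starting last-notch position (227.5,187.8 against 227.2,188.1). The full pot is under the middle foot at (223,232), three pots are upright in the tray, and the flask, block and bottle have not moved. I settle briefly and hand in.

```bash
python3 -m creep '{"translation":[[0,0,0],[0,0,0],[0,0,0],[0,0,0],[0,0,0],[0,0,0],[0,0,0],[0,0,0]],"delta_rot":[[0,0,0],[0,0,0],[0,0,0],[0,0,0],[0,0,0],[0,0,0],[0,0,0],[0,0,0]],"hand":[3.2,3.2,3.2,3.2,3.2,3.2,3.2,3.2]}'
python3 -c "
from h import *
p,_=get_image('scene');b=blobs(p,'red',(150,100,320,220),100)[0][0];print(b)
if abs(b[1]-188)<1: print(job_done())"
```

```text
clock: 48.28
position: [389.0, -30.2, 338.3]
ee_rot: [-0.656, 0.755, -0.0, 0.0]
contact_force: [0.2, 0.2, 0.0]
gripper_width: 32.0
grasp_force: 0.0
[227.63509317 187.80279503]
the job is handed in; nothing more can be done
None
```

The job is handed in at 48 s: the one full pot stands on the middle ring under the bar, which holds by itself in its last notch, the three empty pots stand upright in the wash tray, and the flask, tube block and wash bottle were left alone.

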